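Switch on the main lamp at the animation table

ROBOT

A 6-joint arm with a two-finger parallel gripper is mounted at the origin on the work surface. World frame = base frame: x ahead of the robot, y to its left, z up, the work surface at z = 0. Lengths are in m, angles in rad, forces in N, time in s.
With the tool pointing down it reaches from about 0.375 to 0.975 m from the base axis. Payload 3.8 kg.
Tool frame: the origin (TCP) lies midway between the tips of the shut fingers; the grasp point (between the pads) lies 19 mm behind it; z points along the fingers, y is the line along which they close (so a half turn about z gives the same grasp; the last joint's range is limited). The gripper opens to 88 mm and grips with 3 to 60 N. Pads are 18 mm wide; open, the fingers measure 123 mm over their backs; the gripper's body (75 mm by 187 mm) begins 45 mm behind the grasp point.
Start: joints at [1.173, 0.264, 1.604, -0, 1.274, -0.037], TCP at [0.238, 0.632, 0.217] pointing down, gripper open.
Joint ranges: [-2.63, 2.63], [-0.94, 2.18], [0.31, 2.57], [-1.31, 4.45], [0, 2.66], [-2.55, 2.55]. Speed limits (rad/s): [2.57, 2.57, 3.14, 3.14, 3.14, 3.14].

INTERFACE

Orientations are given as a rotation vector (axis times angle).
In Python, from cell import manip, inverse_kinematics, cams, order gives the robot as it stands. Calls block until the motion is done:
- manip.move_pose(position, orientation): joint-space move of the TCP to a pose.
- manip.move_linear(position, rate=0.15, rot=None): straight line of the TCP; rot=None keeps the orientation; rate is the mean speed in m/s.
- manip.set_joints(angles): joint-space move.
- manip.set_gripper(opening, force=None): finger opening in m; force is the grip in N (None keeps the last); returns when the fingers have stopped.
- manip.dwell(seconds).
- inverse_kinematics(position, orientation): joint angles nearest the present ones, or None.
- manip.state(): the state.
- cams.capture(name): name is "side" or "top"; returns a dict with "image" (420x560x3 uint8, blue, green, red), "z_map" (420x560 float32, m along the optical axis (not along the pixel's ray), 0 where there is no reading), "intrinsics" (3x3 intrinsics, pixels), "position" and "orientation" of the camera in the world. Camera axes: x right, y down, z forward; pixel columns grow to the right and rows downward; lengths in m; the calibration is good to about 2 mm. A picture is of the moment at which its call begins.
A pose or a line that the arm cannot do raises manip.IKError and nothing moves.
- order.close_job(): hands the job in; it is judged then, once.
The state is a dict: "clock": time; "joint_pos": joint angles; "joint_velocities": joint speeds; "tau": joint torques, N m; "tool_pos": TCP position; "tcp_rot": TCP orientation; "contact_force": force on the tool from outside, world axes, zero at the start; "moment": the same for the moment, N m; "gripper_width": finger opening in m; "grasp_force": force on a finger pad.
Only numpy, scipy, OpenCV 4.12 (cv2) and the standard library are available. Lean on these libraries where they do the work, as an engineer would, in place of code of your own. Each camera call takes 0.05 s, during which the arm holds its last target. There are 200 camera calls.

TASK

Take the wooden-handled stylus out of its stand and use its tip to press down the raised end of the one wide rocker in the row of switches, so that it flips fully over. Leave the slim rockers as they are, touch no switch with the gripper itself, then put the stylus back upright in its stand.

Things in the scene. Friction and masses are not known exactly. Their poses are not given: they have to be found in the camera images.
- stylus_handle (a point): Centre of the stylus's upright round handle (pale wood, 18 mm across, 70 mm long; ~50 g). Below it: a dark wooden disc flange, 40 mm across, 8 mm thick, resting on the stand's top; then a steel shaft 11 mm across, 60 mm long, blunt tip, hanging in the hole. Tip 103 mm below this point, flange's underside 43 mm below, handle's top 35 mm above. z points up along the stylus.
- stand_mouth (a point): Centre of the hole's mouth on top of the stylus's stand: a fixed wooden block 80 x 80 mm, 72 mm high, with one square hole 22 mm wide, 66 mm deep. The stylus is home when its flange lies flat on the block: handle centre 43 mm above this point and within about 6 mm sideways. z is up, x and y along the block's sides.
- main_near (a point): The point to press: top of the wide white rocker's raised front end (the end towards the robot), mid-width, 18 mm from its pivot. Rocker 56 mm long, 34 mm wide, in any of 4 places in a row at 44 mm spacing; x runs along it to the back, y along the pivot, z out of its face. Sinks 9 mm when flipped, at about 3 N. Raised end 55 mm above the table, cheeks at the row's ends 50 mm, bar behind 45 mm.
- main (a joint): Angle of the wide rocker, rad: 0 to 0.05 at the start (front end raised), 0.5 at its stop (front end down, fully flipped). It has friction and stays where it is left.
- slim_a_near (a point): A slim rocker of the bank, 14 mm wide, otherwise like the wide one (same length, pivot and height); it may lie in any other place of the row and be set either way. To be left as it is. This point is on its upper face, 18 mm from its pivot towards the bank's front.
- slim_b_near (a point): A slim rocker of the bank, 14 mm wide, otherwise like the wide one (same length, pivot and height); it may lie in any other place of the row and be set either way. To be left as it is. This point is on its upper face, 18 mm from its pivot towards the bank's front.
- slim_c_near (a point): A slim rocker of the bank, 14 mm wide, otherwise like the wide one (same length, pivot and height); it may lie in any other place of the row and be set either way. To be left as it is. This point is on its upper face, 18 mm from its pivot towards the bank's front.
Mind the look-alikes: they are no part of the job. What is shaped like the part that bears stylus_handle but green or purple is not meant.

How it is judged:
By the outcome, as a careful person would: the job done as asked, in the order asked, and still so for the second after the job is handed in, with the robot touching nothing.
It also fails if it takes over 48 s, if anything falls off the work surface, if the arm or the gripper's body presses on something with over 40 N, if the wrist force passes 120 N, or if a joint passes its speed limit or range.

## Working session

There is one attempt and no reset: what is moved stays moved. The work goes in short steps, each a Python script; the robot and the scene stay as the last script left them, time stands still between calls to the robot, and variables do not carry over. Pictures are saved under pics/ and viewed, at most 10 in all, crops included, and the job is handed in when it is done.

```bash
ls; mkdir -p pics; python3 - <<'E'
from cell import manip,cams
import cv2,numpy as np
for n in("side","top"):
    c=cams.capture(n); cv2.imwrite(f"pics/{n}0.png",c["image"]); np.savez(f"{n}0.npz",**c); print(n,c["position"],c["orientation"],c["intrinsics"])
s=manip.state();print(s["clock"],s["tcp_rot"])
E
```

```text
pics
side [-0.09940477  0.53365867  0.61708626] [-0.97242751  2.28641789 -1.26819592] [[494.19276059   0.         278.24263653]
 [  0.         494.19276059 210.76230165]
 [  0.           0.           1.        ]]
top [ 0.31548603 -0.05948367  0.97917405] [-2.14380798  2.10456804 -0.20302157] [[397.94188802   0.         269.43365109]
 [  0.         397.94188802 208.62810172]
 [  0.           0.           1.        ]]
0.1 [-5.63629501e-01 -3.09017303e+00  3.01793411e-03]
```

View pics/side0.png

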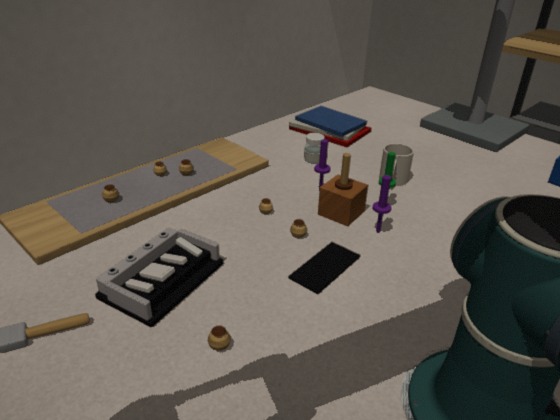

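View pics/top0.png

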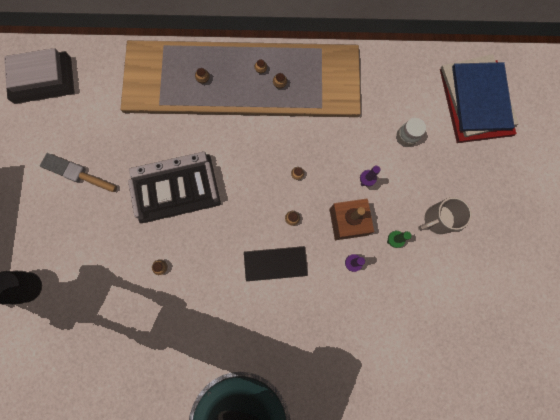

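Side view: the wooden-handled stylus is in the block at (346,170); its look-alikes are green (390,170) and purple (323,160) and (383,200). The switch bank is at (160,270). In the top view the stylus is at (358,213), the green one at (400,238), the purple ones at (371,178) and (356,263), and the bank at (175,187). The pale wooden one standing in the brown block fits the description. I'll confirm it with enlarged crops and measure.

```bash
cat >h.py <<'E'
import numpy as np,cv2
from scipy.spatial.transform import Rotation as R
def load(n): return dict(np.load(n+".npz"))
def cloud(c):
    h,w=c["z_map"].shape;K=c["intrinsics"];u,v=np.meshgrid(np.arange(w),np.arange(h));z=c["z_map"]
    p=np.stack([(u-K[0,2])/K[0,0]*z,(v-K[1,2])/K[1,1]*z,z],-1)
    P=p@R.from_rotvec(c["orientation"]).as_matrix().T+c["position"]; P[z==0]=np.nan; return P
def ray(c,u,v,h):
    K=c["intrinsics"];d=R.from_rotvec(c["orientation"]).as_matrix()@[(u-K[0,2])/K[0,0],(v-K[1,2])/K[1,1],1]
    return c["position"]+d*(h-c["position"][2])/d[2]
E
python3 - <<'E'
from h import *
t=load("top0");s=load("side0")
Pt,Ps=cloud(t),cloud(s)
for nm,P,c in(("top",Pt,(353,219)),("side",Ps,(343,195))):
    print(nm,"table z",np.nanmedian(P[150:170,225:245,2]) if nm=="top" else np.nanmedian(P[230:240,400:420,2]))
    Q=P[c[1]-60:c[1]+60,c[0]-60:c[0]+60].reshape(-1,3)
    img=(t if nm=="top" else s)["image"][c[1]-60:c[1]+60,c[0]-60:c[0]+60].reshape(-1,3)
    hsv=cv2.cvtColor(img[None],cv2.COLOR_BGR2HSV)[0]
    brown=(hsv[:,0]<20)&(hsv[:,1]>90)
    m=brown&(abs(Q[:,2]-.072)<.006); q=Q[m]; print("stand top n",m.sum(),q.min(0),q.max(0))
    r=cv2.minAreaRect((q[:,:2]*1000).astype(np.float32));print(r)
    for a,b in((.074,.084),(.09,.148),(.146,.156)):
        m=brown&(Q[:,2]>a)&(Q[:,2]<b);print(a,b,m.sum(),np.median(Q[m],0) if m.any() else "")
    pu=(~brown)&(Q[:,2]>.06);print("other tall max z",np.nanmax(Q[pu,2]))
B=Pt[140:230,120:230]
print("bank z rows");
m=(B[...,2]>.042)&(B[...,2]<.062);q=B[m];print(cv2.minAreaRect((q[:,:2]*1000).astype(np.float32)))
a=cv2.resize(t["image"][140:230,120:230],None,fx=5,fy=5,interpolation=cv2.INTER_CUBIC)
b=cv2.resize(s["image"][215:325,90:230],None,fx=4,fy=4,interpolation=cv2.INTER_CUBIC)[:450]
cv2.imwrite("pics/bank.png",np.hstack([np.clip(a[:,:]*1.0,0,255).astype(np.uint8)[:, :400],b[:440].repeat(1,0)[:440,:400] if 0 else cv2.copyMakeBorder(b,0,450-b.shape[0],0,0,cv2.BORDER_CONSTANT)[:, :400]]))
a=cv2.resize(t["image"][160:280,300:420],(390,390),interpolation=cv2.INTER_CUBIC)
b=cv2.resize(s["image"][130:250,300:420],(390,390),interpolation=cv2.INTER_CUBIC)
cv2.imwrite("pics/sty.png",np.hstack([a,b]))
E
```

```text
top table z -0.0003587698450427945
stand top n 952 [ 0.42678463 -0.30058842  0.06602929] [ 0.51550166 -0.21044791  0.0779211 ]
((471.573974609375, -255.60072326660156), (80.11985778808594, 81.3747329711914), 9.84049129486084)
0.074 0.084 221 [ 0.46632161 -0.2479941   0.07867734]
0.09 0.148 67 [ 0.4679277  -0.2488072   0.12616827]
0.146 0.156 53 [ 0.47184131 -0.25368369  0.14970524]
other tall max z 0.14159855165162127
side table z 0.0019189015950331623
stand top n 592 [ 0.42480718 -0.29923673  0.06609564] [ 0.51521704 -0.20884721  0.07776706]
((470.61529541015625, -253.58828735351562), (82.55432891845703, 82.7945556640625), 9.549957275390625)
0.074 0.084 356 [ 0.46281076 -0.24681687  0.07522165]
0.09 0.148 169 [ 0.46792004 -0.24907071  0.11832976]
0.146 0.156 36 [ 0.46997018 -0.25061804  0.15124883]
other tall max z 0.15314429021107817
bank z rows
((551.1015625, 178.2732696533203), (124.28857421875, 201.9855499267578), 14.409146308898926)
```

View pics/bank.png

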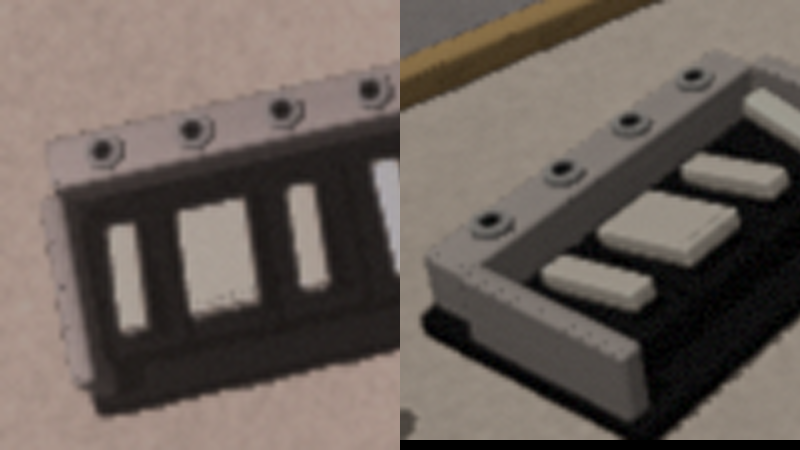

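View pics/sty.png

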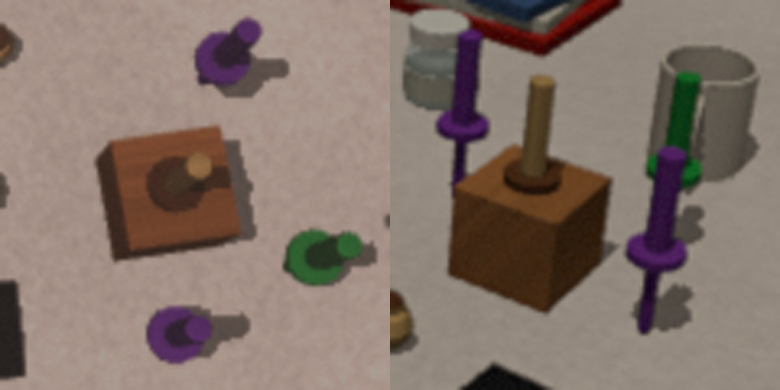

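The crops show the wide rocker second from the left (top view pixel (163,190)) and the pale wooden stylus in the block, with the green and purple ones standing outside it. Next I'll locate the rocker.

```bash
python3 - <<'E'
from h import *
for n,box in(("top0",(120,140,230,230)),("side0",(90,215,230,325))):
    c=load(n);P=cloud(c);x0,y0,x1,y1=box
    g=cv2.cvtColor(c["image"],cv2.COLOR_BGR2HSV);m=np.zeros(g.shape[:2],np.uint8)
    m[y0:y1,x0:x1]=((g[y0:y1,x0:x1,2]>(150 if n=="top0" else 165))*255)
    k,l,st,ce=cv2.connectedComponentsWithStats(m,connectivity=4)
    for i in range(1,k):
        if st[i,4]<25 or st[i,4]>700: continue
        q=P[l==i];q=q[q[:,2]>.03]
        if len(q)<20: continue
        r=cv2.minAreaRect((q[:,:2]*1000).astype(np.float32))
        # plane fit
        A=np.c_[q[:,:2]-q[:,:2].mean(0),np.ones(len(q))];f=np.linalg.lstsq(A,q[:,2],rcond=None)[0]
        print(n,ce[i].round(),st[i,4],"mean",q.mean(0).round(4),np.round(r[0],1),np.round(r[1],1),round(r[2],1),"slope",f[:2].round(2))
E
```

```text
top0 [149. 169.] 50 mean [0.585  0.2348 0.0445] [584.8 233. ] [18.6 26.8] 4.1 slope [-0.06 -0.06]
top0 [199. 183.] 105 mean [0.5522 0.1102 0.0475] [552.2 110.6] [51.6 11.3] 13.9 slope [0.22 0.02]
top0 [181. 187.] 89 mean [0.5418 0.1531 0.0482] [543.1 153.4] [51.  11.5] 14.0 slope [-0.23 -0.11]
top0 [163. 190.] 250 mean [0.5319 0.1961 0.048 ] [531.8 196. ] [52.5 31.4] 14.2 slope [-0.23 -0.06]
top0 [145. 195.] 92 mean [0.5205 0.2381 0.0483] [520.8 238.2] [51.4 11.4] 14.7 slope [-0.2 -0.1]
```

```bash
cat >>h.py <<'E'
R0=R.from_rotvec([-5.63629501e-01,-3.09017303e+00,3.01793411e-03]); A0=np.arctan2(.632,.238)
def down(x,y): return (R.from_euler('z',np.arctan2(y,x)-A0)*R.from_matrix(np.round(R0.as_matrix(),6))).as_rotvec()
E
python3 - <<'E'
from h import *
from cell import manip,cams
x,y=.471,-.253
o=down(x,y);print("y axis",R.from_rotvec(o).as_matrix()[:,1:].round(3).tolist())
manip.set_gripper(.05)
manip.move_pose([x,y,.26],o)
manip.move_linear([x,y,.099],rate=.12)
manip.set_gripper(0,force=40)
s=manip.state();print(s["clock"],s["tool_pos"],s["gripper_width"],s["grasp_force"],s["contact_force"])
manip.move_linear([x,y,.24],rate=.12)
s=manip.state();print(s["clock"],s["tool_pos"],s["gripper_width"],s["grasp_force"],s["contact_force"])
a=cams.capture("side");np.savez("side1.npz",**a);b=cams.capture("top");np.savez("top1.npz",**b)
cv2.imwrite("pics/g1.png",np.hstack([a["image"][20:320,180:560],b["image"][60:360,180:560]]))
E
```

```text
y axis [[0.881, -0.002], [-0.474, 0.001], [-0.002, -1.0]]
6.1 [ 0.47094869 -0.25296816  0.09895499] 0.016987192264533112 39.5806257147342 [0.04602962 0.0926894  1.00480392]
7.425 [ 0.47044644 -0.25262705  0.23886533] 0.017003683046036135 39.580582645721734 [ 0.34263665  0.19487934 -0.38748169]
```

View pics/g1.png

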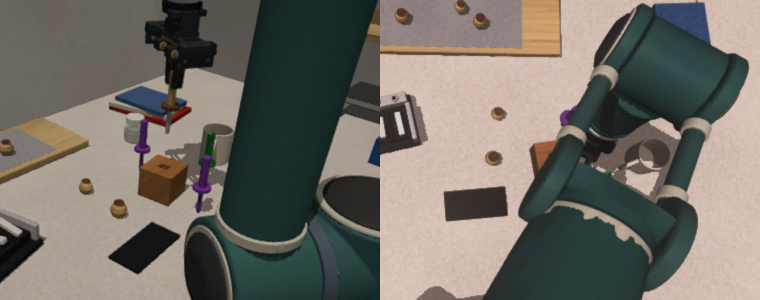

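The stylus is held clear of the block (side picture: flange (170,105), tip (169,132)) and looks about upright. I'll check its tilt from the side depth, then move above the rocker.

```bash
python3 - <<'E'
from h import *
from cell import manip,cams
def tilt(c,tcp):
    P=cloud(c).reshape(-1,3);d=P-np.array(tcp)
    for a,b in((-.025,-.005),(-.06,-.04),(-.085,-.065),(-.1,-.08)):
        m=(np.hypot(d[:,0],d[:,1])<.03)&(d[:,2]>a)&(d[:,2]<b)
        print(a,b,m.sum(),np.median(d[m],0).round(4) if m.any() else "", d[m,2].min().round(4) if m.any() else "")
tilt(load("side1"),[.47045,-.25263,.23887])
x,y=.5319-.019*.969,.1961-.019*.245
o=down(x,y)
manip.move_pose([x,y,.24],o)
manip.move_linear([x,y,.16],rate=.12)
s=manip.state();print(s["clock"],s["tool_pos"],s["contact_force"],(x,y))
c=cams.capture("side");np.savez("side2.npz",**c);t=cams.capture("top");np.savez("top2.npz",**t)
tilt(c,s["tool_pos"])
cv2.imwrite("pics/g2.png",np.hstack([cv2.resize(c["image"][140:340,60:260],(400,400),interpolation=cv2.INTER_CUBIC),cv2.resize(t["image"][110:260,100:250],(400,400),interpolation=cv2.INTER_CUBIC)]))
E
```

```text
-0.025 -0.005 179 [-0.0056  0.006  -0.0167] -0.0243
-0.06 -0.04 43 [-0.0015  0.0011 -0.0499] -0.059
-0.085 -0.065 34 [ 0.0001  0.0005 -0.0741] -0.0846
-0.1 -0.08 5 [ 0.0011 -0.0013 -0.083 ] -0.0846
9.9833 [0.51408839 0.19145228 0.16066633] [0.22708636 0.780454   0.11835929] (0.5134890000000001, 0.191445)
-0.025 -0.005 312 [-0.0072  0.0048 -0.0171] -0.025
-0.06 -0.04 61 [-0.0016  0.0022 -0.05  ] -0.0595
-0.085 -0.065 47 [-0.0008  0.0011 -0.0739] -0.0837
-0.1 -0.08 6 [-0.0009  0.0008 -0.0806] -0.0837
```

View pics/g2.png

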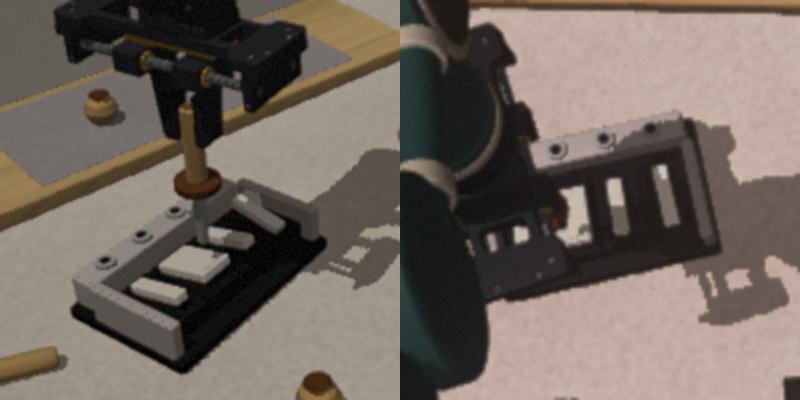

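The tip hangs upright about 86 mm below the TCP. In the side view it projects beyond the rocker only because it is still above it. Next I'll press in steps while monitoring the force.

```bash
python3 - <<'E'
from h import *
from cell import manip,cams
x,y=.5319-.021*.969,.1961-.021*.245
manip.move_linear([x,y,.143],rate=.05)
f0=manip.state()["contact_force"][2]
for z in np.arange(.140,.1235,-.0015):
    manip.move_linear([x,y,z],rate=.02)
    s=manip.state();f=s["contact_force"][2]-f0;print(round(s["clock"],2),s["tool_pos"].round(4) if hasattr(s["tool_pos"],"round") else s["tool_pos"],round(f,2))
    if abs(f)>14: break
manip.move_linear([x,y,.17],rate=.1)
s=manip.state();print(s["clock"],s["gripper_width"])
c=cams.capture("side");np.savez("side3.npz",**c)
P=cloud(c);g=cv2.cvtColor(c["image"],cv2.COLOR_BGR2GRAY)
B=R.from_euler('z',np.radians(14.2)).as_matrix()
L=(P-[.5319,.1961,0])@B
for k,yy in (("main",0),("left",.044),("r1",-.044),("r2",-.088)):
    m=(abs(L[...,1]-yy)<(.013 if yy==0 else .006))&(abs(L[...,0])<.022)&(L[...,2]>.03)&(L[...,2]<.06)&(g>120);q=L[m]
    print(k,m.sum(),np.polyfit(q[:,0],q[:,2],1).round(3) if m.sum()>5 else "")
cv2.imwrite("pics/g3.png",cv2.resize(c["image"][200:340,70:250],(720,560),interpolation=cv2.INTER_CUBIC))
E
```

```text
10.88 [0.5115 0.191  0.14  ] -0.08
11.12 [0.5118 0.191  0.1388] 0.72
11.38 [0.5116 0.191  0.1372] 2.39
11.62 [0.5113 0.1909 0.1353] 2.88
11.88 [0.5112 0.1908 0.1337] 3.02
12.12 [0.5113 0.1909 0.1322] 2.42
12.38 [0.5113 0.1909 0.1308] 1.69
12.62 [0.5115 0.191  0.1296] 3.92
12.88 [0.5125 0.1913 0.1293] 7.94
13.12 [0.5135 0.1916 0.1289] 10.29
13.38 [0.5142 0.1918 0.1287] 17.63
13.975 0.01707248052200914
main 287 [0.256 0.05 ]
left 114 [-0.221  0.049]
r1 43 [-0.292  0.05 ]
r2 7 [0.181 0.051]
```

View pics/g3.png

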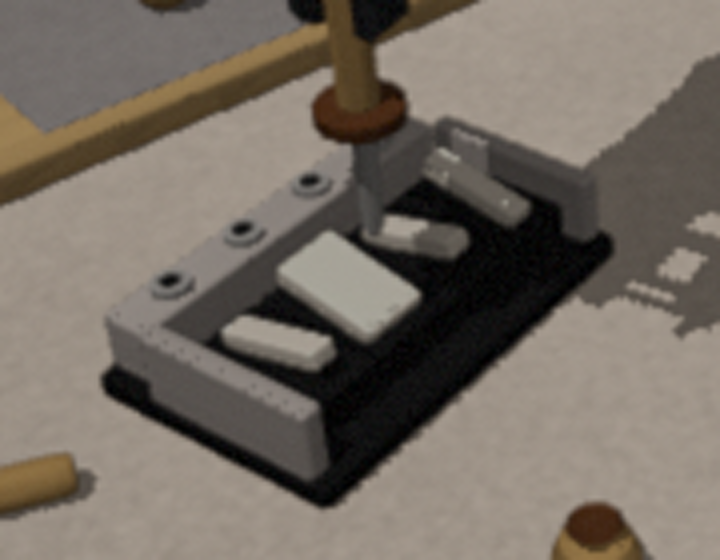

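The wide rocker, centred at (350,285) in the crop, is now front-down (slope +0.256, at its stop). The slim rockers are unchanged. The stylus looks slightly tilted, so I'll go back above the stand and compare it with the earlier view.

```bash
cat >>h.py <<'E'
def tilt(c,tcp):
    P=cloud(c).reshape(-1,3);d=P-np.array(tcp)
    for a,b in((-.06,-.045),(-.07,-.06),(-.08,-.07),(-.095,-.08)):
        m=(np.hypot(d[:,0],d[:,1])<.03)&(d[:,2]>a)&(d[:,2]<b)
        print(a,b,m.sum(),np.mean(d[m],0).round(4) if m.any() else "", d[m,2].min().round(4) if m.any() else "")
E
python3 - <<'E'
from h import *
from cell import manip,cams
manip.move_linear([.5115,.191,.24],rate=.15)
x,y=.471,-.253
manip.move_pose([x,y,.24],down(x,y))
manip.dwell(.2)
s=manip.state();print(s["clock"],s["tool_pos"])
c=cams.capture("side");np.savez("side4.npz",**c)
print("before");tilt(load("side1"),[.47045,-.25263,.23887]);print("now");tilt(c,s["tool_pos"])
a=load("side1")["image"];cv2.imwrite("pics/g4.png",np.hstack([cv2.resize(i[80:230,290:410],(390,488),interpolation=cv2.INTER_CUBIC) for i in(a,c["image"])]))
E
```

```text
16.475 [ 0.4714605  -0.25215734  0.2400006 ]
before
-0.06 -0.045 31 [-0.001   0.0009 -0.0527] -0.059
-0.07 -0.06 20 [-0.0007  0.0004 -0.0647] -0.0694
-0.08 -0.07 20 [-0.0001  0.0002 -0.0752] -0.0794
-0.095 -0.08 5 [ 0.0009 -0.0011 -0.0828] -0.0846
now
-0.06 -0.045 34 [-0.0022  0.0014 -0.0523] -0.0597
-0.07 -0.06 20 [-0.0023  0.0009 -0.0649] -0.0698
-0.08 -0.07 20 [-0.0017  0.0012 -0.0752] -0.079
-0.095 -0.08 4 [-0.0023  0.0009 -0.0815] -0.0831
```

View pics/g4.png

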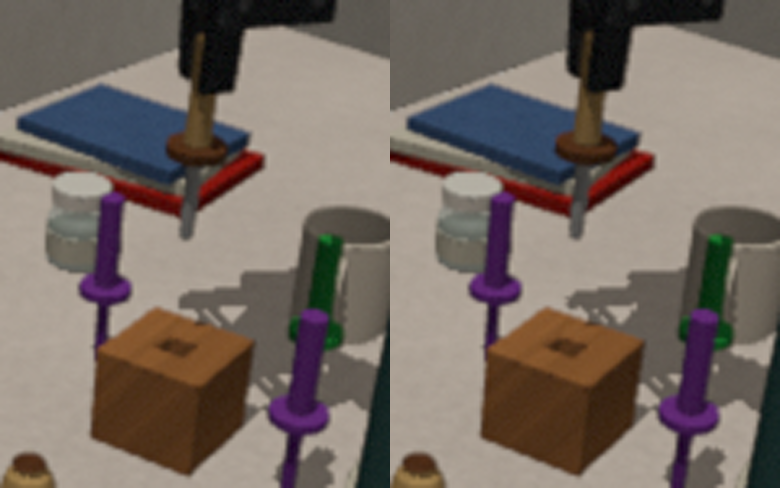

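The pose matches the one at pick-up (tip shifted by less than 2–3 mm), so the ±5.5 mm hole clearance covers it. I'll lower the stylus with the force checked.

```bash
python3 - <<'E'
from h import *
from cell import manip,cams
c=load("side4");m=ray(c,345.4,186.8,.072);print("mouth~",m.round(4))
x,y=.4715,-.2535
manip.move_linear([x,y,.165],rate=.12)
f0=np.array(manip.state()["contact_force"]);ok=True
for z in (.150,.135,.12,.107,.102,.0995,.098,.0965):
    manip.move_linear([x,y,z],rate=.08 if z>.1 else .03)
    s=manip.state();f=np.array(s["contact_force"])-f0;print(round(s["clock"],2),z,np.round(s["tool_pos"],4),f.round(1))
    if np.linalg.norm(f)>6: ok=z<.101; break
if ok:
    manip.set_gripper(.04); manip.dwell(.2)
    manip.move_linear([x,y,.24],rate=.12)
    manip.set_joints([-1.2]+list(manip.state()["joint_pos"][1:]))
    manip.dwell(.3)
    c=cams.capture("side");t=cams.capture("top");print(manip.state()["clock"])
    for d in(c,t):
        P=cloud(d).reshape(-1,3);h=cv2.cvtColor(d["image"],cv2.COLOR_BGR2HSV).reshape(-1,3)
        for a,b in((.085,.1),(.1,.12),(.12,.14),(.145,.157)):
            k=(np.hypot(P[:,0]-x,P[:,1]-y)<.025)&(P[:,2]>a)&(P[:,2]<b);print(a,k.sum(),P[k].mean(0).round(4) if k.any() else "",P[k,2].max() if k.any() else "")
    cv2.imwrite("pics/g5.png",np.hstack([cv2.resize(c["image"][130:330,90:420],(400,242)),cv2.resize(t["image"][130:290,110:440],(400,242))]))
E
```

```text
mouth~ [ 0.4675 -0.2572  0.072 ]
17.63 0.15 [ 0.471  -0.2532  0.1493] [-0.1 -0.5 -0.3]
17.97 0.135 [ 0.4708 -0.2531  0.1339] [-1.  -0.2  0.2]
18.3 0.12 [ 0.4708 -0.2531  0.119 ] [-0.5 -0.8 -0.8]
18.61 0.107 [ 0.4709 -0.2531  0.1061] [-0.8 -0.3  0.1]
18.86 0.102 [ 0.4713 -0.2534  0.1017] [-0.3 -0.1  0.6]
19.11 0.0995 [ 0.4714 -0.2534  0.0994] [-0.5 -0.3  0.8]
19.36 0.098 [ 0.4718 -0.2537  0.0983] [-1.1 -0.4  1.1]
19.61 0.0965 [ 0.4723 -0.2539  0.0981] [-1.8  1.2  8.4]
23.3917
0.085 46 [ 0.4672 -0.2498  0.0925] 0.09944963082024483
0.1 70 [ 0.4677 -0.25    0.1102] 0.11991407964948297
0.12 63 [ 0.4678 -0.2504  0.1301] 0.13939463859651635
0.145 43 [ 0.4699 -0.2521  0.1503] 0.1536639088912023
0.085 12 [ 0.4673 -0.2487  0.093 ] 0.09828698558780469
0.1 19 [ 0.4686 -0.2484  0.1086] 0.11882689847093864
0.12 22 [ 0.4671 -0.2492  0.1295] 0.13922578534593866
0.145 57 [ 0.4716 -0.2537  0.1493] 0.15358905721429406
```

```bash
ls -la pics/g5.png
```

```text
-rw-r--r-- 1 agent agent 251641 Dec  2 03:41 pics/g5.png
```

View pics/g5.png

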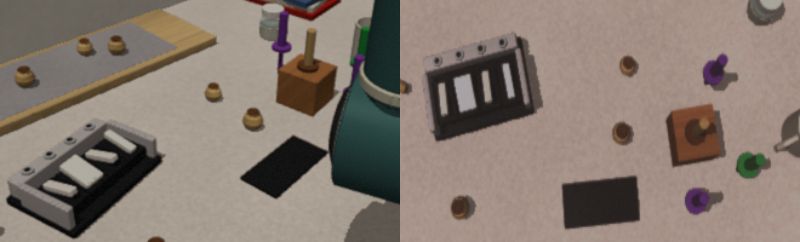

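The stylus stands upright and seated in its block (side view (310,50), top at z 0.150, same place as at the start). The wide rocker is flipped, the slim ones are as they were, and the look-alikes are still standing.

```bash
python3 -c "
from cell import order;print(order.close_job())"
```

```text
the job is handed in; nothing more can be done
None
```

I flipped the wide rocker fully over with the stylus tip, left the slim rockers as they were, put the stylus back upright in its stand and handed the job in at about 23 s.

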